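Lower the bench lamp and switch it on from below

ROBOT

A 6-joint arm with a two-finger parallel gripper is mounted at the origin on the work surface. World frame = base frame: x ahead of the robot, y to its left, z up, the work surface at z = 0. Lengths are in mm, angles in rad, forces in N, time in s.
With the tool pointing down it reaches from about 200 to 875 mm from the base axis. Payload 3.4 kg.
Tool frame: the origin (TCP) lies at the very end of the fingers, on their centre line; the grasp point (between the pads) lies 19 mm behind it; z points along the fingers, y is the direction in which the jaws open and shut (so a half turn about z gives the same grasp; the last joint's range is limited). The gripper opens to 94 mm and grips with 3 to 60 N. Pads are 16 mm wide; open, the fingers measure 119 mm over their backs; the gripper's body (75 mm by 177 mm) begins 78 mm behind the grasp point.
Start: joints at [-1.309, 0.276, 1.505, -0, 1.361, -0.121], TCP at [214.776, -533.42, 205.493] pointing down, gripper open.
Joint ranges: [-2.89, 2.89], [-0.75, 2.08], [0.22, 2.7], [-1.18, 4.32], [0.11, 2.71], [-2.7, 2.7]. Speed limits (rad/s): [2.57, 2.57, 3.14, 3.14, 3.14, 3.14].

INTERFACE

Orientations are given as a rotation vector (axis times angle).
In Python, from workcell import ctrl, imaging gives the robot as it stands. The module is installed in compiled form; this text tells all that it offers.
- The arm moves only by the tool arm_command, never from a script. Its argument "increments" is a list of rows, each a list of 3 entries, a list of its own where there are three numbers: the shift along the tool's x, y, z in units of 60 mm (1.0 is 60 mm), then the turn, a rotation vector about the tool's x, y, z in units of 5 degrees (1.0 is 5 degrees), then the gripper's target within -1 to 1 (shut at 1, half-way at 0, fully open at -1). In form: [[[x, y, z], [ax, ay, az], claw], ...]. A call has 1 to 5 rows; each row is the pose to reach, as a shift and turn from the pose commanded when the call began, along the tool's axes at that moment; what a row does not reach only later rows make up. A row lasts 1/8 s, in which the tool goes at most 62.5 mm and 10.7 degrees, less where a joint would pass 70% of its speed; a pose out of reach is approached as far as the arm can. A call with a gripper value outside its range is refused whole. The fingers move at their own pace and stop on an object; the grip force is fixed at half the most. Time passes only in rows, so rows that repeat a pose let the fingers close. It gives the time, the measured TCP pose, the force and the opening at its end, in the units of the state.
- ctrl.get_obs(): the state, without advancing time (a new reading comes with each control period).
- imaging.camera(name): name is "scene" or "top" or "wrist"; returns the picture (480x640x3 uint8, blue, green, red); there is no depth.
- imaging.camera_info(name): a dict with "fovy" (degrees; the focal length in pixels is half the picture's height over the tangent of half this angle, whatever the lens; pixels are square), "cx", "cy" (the principal point, pixels), "cam_to_world" (4x4, takes a point from camera to world coordinates). Camera axes: x right, y down, z forward; pixel columns grow to the right and rows downward; lengths in mm; the calibration is good to about 2 mm. A picture is of the moment at which its call begins: read the wrist's pose just before it. camera_info takes no time and is no camera call; for the wrist camera it gives the pose at the moment of the call.
- ctrl.sign_off(): hands the job in, once; it reports no verdict.
The state is a dict: "time_s": time; "q": joint angles; "joint_vel": joint speeds; "joint_efforts": joint torques, N m; "eef_pos": TCP position; "tool_rot": TCP orientation; "wrist_force": force on the tool from outside, world axes, zero at the start; "moment": the same for the moment, N m; "grip_width": finger opening in mm.
Only numpy, scipy, OpenCV 4.12 (cv2) and the standard library are available. Lean on these libraries where they do the work, as an engineer would, in place of code of your own. Each camera call takes 0.05 s, during which the arm holds its last target.

TASK

The bench lamp is parked with its arm tilted up: bring the arm down until it is level and let go of it, so that its stiff hinge holds it there. Then switch the lamp on by pushing the switch under the lip of its head fully up from below, with the arm still level when you have finished. Leave the tire levers, hex key set, bell and bottle cage where they lie.

Things in the scene. Friction and masses are not known exactly. Their poses are not given: they have to be found in the camera images.
- lamp: Bench lamp, bolted down. Grey foot 110 x 110 mm, 22 mm high; from its middle a post 28 x 30 mm rises to a hinge 175 mm above the bench (fork up to 188 mm high; spans x -23 to +35 mm). Origin: centre of the foot's underside. The aluminium arm points along the foot's own -y axis; that axis points to the robot's right, give or take 23 degrees.
- lamp_hinge (a point): The centre of the hinge between post and arm, on the hinge axis (parallel to the foot's x axis), 175 mm above the bench. Axes as lamp.
- lamp_arm (a joint): Angle of the lamp arm (rad): 0 = level, positive = free end up; range -0.6 to 1.0, starts 0.4 to 0.7. Friction hinge: it stays where it is left; at the head's middle it takes about 5 to 8 N to push down, 9 to 13 N to push up. The arm is a bar 18 mm wide (along the hinge axis), 16 mm high, free over 14 to 115 mm from the hinge; beyond that is the lamp head.
- head_top (a point): Middle of the head's flat top, 185 mm from the hinge, 10 mm above the arm's centre line. Turns with the arm: -y along the arm to its free end, z out of the top. Aluminium slab 20 mm thick, 64 mm wide (x), 140 mm long: y from +70 mm to -70 mm, the lip's front edge. The lip is the last 14 mm at the free end: plate 8 mm thick, its edge bent down as a 4 mm thick skirt to 22 mm below the top.
- switch_face (a point): Centre of the flat underside of the switch, a black paddle 50 mm (x) by 32 mm (y) hanging under the head by its free end, hidden from above. Off, it is 62 mm below the head's top and 40 mm below the lip's skirt; 231 mm from the hinge, 24 mm in from the lip's front edge. Axes as head_top. Open below, at the sides and beyond the free end: shut fingers leaning 45 degrees get under it.
- lamp_switch (a joint): Travel of the switch paddle into the head: 0 = off (down), 0.008 m = fully up (on), towards the head's top. About 3 N moves it, and it stays where it is left. Pushing on after it is fully up tilts the arm up.
- tire_lever1_mid (a point): Centre of a loose blue plastic tire lever, 115 x 20 mm, 8 mm high, lying flat. Its long axis is its x. Bystander.
- tire_lever2_mid (a point): Centre of a second blue tire lever, same as the first. Bystander.
- tire_lever3_mid (a point): Centre of a third blue tire lever, same as the first. Bystander.
- hex_set_mid (a point): Centre of a loose steel hex key fold-out set, 92 (x) x 34 mm, 24 mm high. Bystander.
- bell_mid (a point): Middle, 20 mm up, of a loose red plastic bicycle bell, 60 mm across, 43 mm high. Bystander.
- bottle_cage_mid (a point): Middle, 35 mm up, of a loose aluminium bottle cage lying on its back, 150 (x) x 80 mm, about 75 mm high. Bystander.
- parts_box_mid (a point): Centre of a grey plastic parts box with a clip-on lid, 126 x 176 mm, 72 mm high, fixed. Bystander.

How it is judged:
By the outcome, as a careful person would: the job done as asked, in the order asked, and still so for the second after the job is handed in, with the robot touching nothing.
It also fails if it takes over 42 s, if anything falls off the work surface, if the arm or the gripper's body presses on something with over 40 N, if the wrist force passes 120 N, or if a joint passes its speed limit or range.

## Working session

There is one attempt and no reset: what is moved stays moved. The work goes in short steps, Python scripts to look and compute and a tool call to move; the robot and the scene stay as the last step left them, time stands still between calls to the robot, and variables do not carry over. Pictures are saved under pics/ and viewed, and the job is handed in when it is done.

Besides the shell and the picture viewer there is one more tool, called after "Call:" by a JSON object that holds its "name" and its "arguments", one argument or row to a line. arm_command: Moves the arm, as the interface text tells. Its arguments: {"type":"object","properties":{"increments":{"type":"array"}},"required":["increments"]}

```bash
mkdir -p pics; python3 - <<'E'
from workcell import ctrl, imaging
import cv2
for n in ("scene","top"):
    im=imaging.camera(n); cv2.imwrite(f"pics/{n}0.png",im)
    i=imaging.camera_info(n); print(n,i["fovy"],i["cx"],i["cy"]); print(i["cam_to_world"])
o=ctrl.get_obs()
for k,v in o.items(): print(k,v)
E
```

```text
scene 46.24093938291219 316.6965998657165 250.30884859166233
[[ 5.31048999e-01  6.67176840e-01 -5.22361968e-01  1.35081706e+03]
 [ 8.47340715e-01 -4.17538951e-01  3.28138593e-01 -5.19258274e+02]
 [ 8.20001356e-04 -6.16876235e-01 -7.87059743e-01  1.36301809e+03]
 [ 0.00000000e+00  0.00000000e+00  0.00000000e+00  1.00000000e+00]]
top 52.311682559139335 317.1966795574231 241.49000185030835
[[ 2.47218078e-02 -9.85943365e-01  1.65240771e-01  3.57715105e+02]
 [-9.99498900e-01 -2.76454931e-02 -1.54167203e-02  1.19655586e+01]
 [ 1.97681756e-02 -1.64776840e-01 -9.86132756e-01  1.19978070e+03]
 [ 0.00000000e+00  0.00000000e+00  0.00000000e+00  1.00000000e+00]]
time_s 0.1
q [-1.30897996e+00  2.76516033e-01  1.50595012e+00  2.53254773e-05
  1.36073819e+00 -1.20992474e-01]
joint_vel [ 0.00016619 -0.00084273 -0.00257271  0.0007636  -0.00079088  0.00012753]
joint_efforts [ 2.17890280e-03 -4.05453587e+01 -2.37779671e+01  7.01763388e-02
  2.98126799e-02 -5.47162767e-05]
eef_pos [ 214.65675361 -532.89414163  204.72271095]
tool_rot [-3.08264252e+00 -5.97335497e-01  1.39234762e-04]
wrist_force [-0.1496775  -0.85924713  0.90854955]
moment [ 0.0010699  -0.00885981  0.00417302]
grip_width 93.9075982133438
```

View pics/scene0.png

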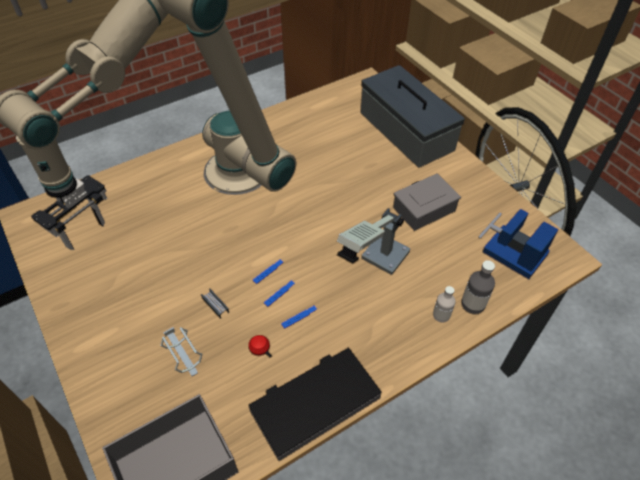

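View pics/top0.png

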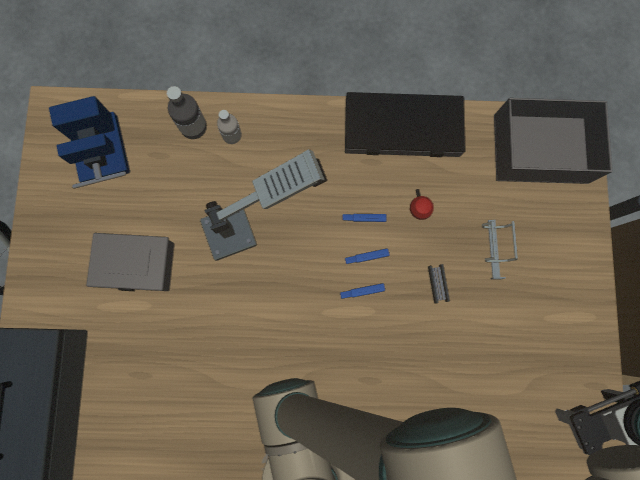

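The scene view shows the lamp at about (380,240) with its head pointing left and up. In the top view the foot is near (228,233), the head spans (255,190) to (325,165), and the bystanders lie to its right. I'll enlarge both crops.

```bash
python3 - <<'E'
import cv2
a=cv2.imread("pics/top0.png")[135:285,185:345]; cv2.imwrite("pics/top0c.png",cv2.resize(a,None,fx=5,fy=4.0*1.0 if 0 else 5*0.8 if 0 else 4,interpolation=2) if 0 else cv2.resize(a,None,fx=4,fy=4,interpolation=2))
a=cv2.imread("pics/scene0.png")[190:290,320:430]; cv2.imwrite("pics/scene0c.png",cv2.resize(a,None,fx=6,fy=6,interpolation=2))
E
```

```text
(no output)
```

View pics/top0c.png

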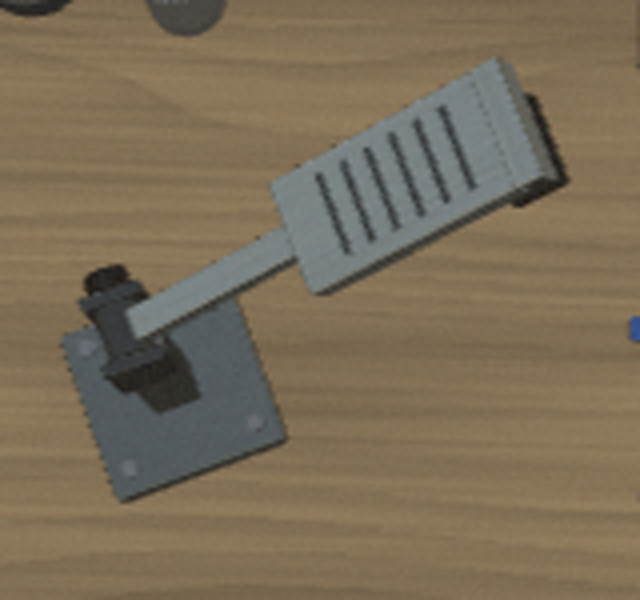

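View pics/scene0c.png

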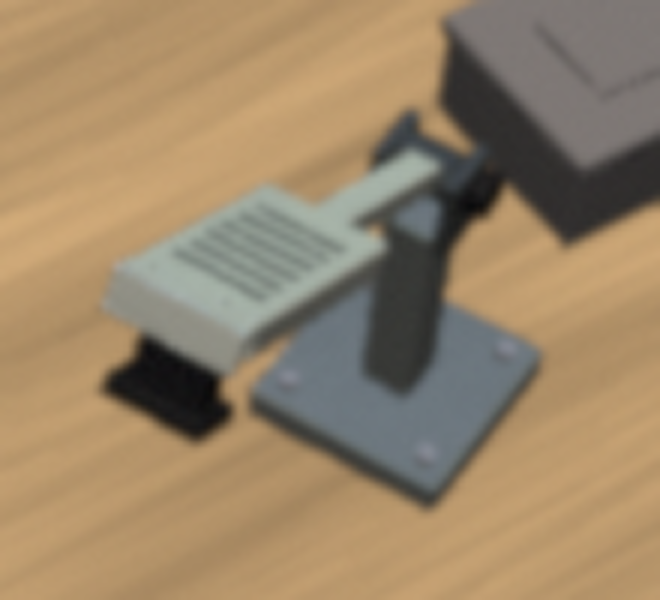

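```bash
cat > h.py <<'E'
import numpy as np
from workcell import ctrl, imaging
def ray(n,uv,info=None):
    i=info or imaging.camera_info(n); f=240/np.tan(np.radians(i["fovy"]/2))
    M=np.array(i["cam_to_world"]); d=M[:3,:3]@np.array([(uv[0]-i["cx"])/f,(uv[1]-i["cy"])/f,1])
    return M[:3,3],d/np.linalg.norm(d)
def plane(n,uv,z,info=None):
    o,d=ray(n,uv,info); return o+d*(z-o[2])/d[2]
def tri(*rs):
    A=0;b=0
    for o,d in rs:
        P=np.eye(3)-np.outer(d,d); A=A+P; b=b+P@o
    p=np.linalg.solve(A,b)
    return p, [np.linalg.norm((np.eye(3)-np.outer(d,d))@(p-o)) for o,d in rs]
E
python3 - <<'E'
from h import *
np.set_printoptions(precision=1,suppress=True)
T=lambda u,v:(185+u/4-.4,135+v/4-.4); S=lambda u,v:(320+u/6-.4,190+v/6-.4)
ft={k:plane("top",T(*p),22) for k,p in dict(L=(64,338),B=(122,490),R=(285,436)).items()}
print(ft); print([np.linalg.norm(ft[a]-ft[b]) for a,b in("LB","BR","LR")]); c=(ft["L"]+ft["R"])/2; print("foot c",c)
fs={k:plane("scene",S(*p),22) for k,p in dict(R=(540,355),B=(430,498),L=(252,398)).items()}
print("scene",fs)
pts={}
for k,t,s in (("fx+",(497,58),(240,333)),("fx-",(555,180),(115,265)),("bx+",(272,185),(387,243)),("bx-",(318,290),(266,187))):
    p,r=tri(ray("top",T(*t)),ray("scene",S(*s))); pts[k]=p; print(k,p,r)
n=np.linalg.norm
print("len",n(pts["fx+"]-pts["bx+"]),n(pts["fx-"]-pts["bx-"]),"w",n(pts["fx+"]-pts["fx-"]),n(pts["bx+"]-pts["bx-"]))
c=sum(pts.values())/4; print("head top",c)
d=(pts["fx+"]+pts["fx-"]-pts["bx+"]-pts["bx-"])/2; print("dir",d, "tilt",np.arctan2(d[2],n(d[:2])),"yaw of -y from -Y",np.arctan2(d[0],-d[1]))
E
```

```text
{'L': array([602.7, 280.7,  22. ]), 'B': array([509.8, 239.7,  22. ]), 'R': array([545.7, 142.8,  22. ])}
[np.float64(101.46227393087699), np.float64(103.2968940203044), np.float64(149.13742779826512)]
foot c [574.2 211.7  22. ]
scene {'R': array([605.5, 282.3,  22. ]), 'B': array([647.7, 181.5,  22. ]), 'L': array([550.7, 142.9,  22. ])}
fx+ [688.   18.9 302.1] [np.float64(0.5151678880825923), np.float64(0.5151678880824859)]
fx- [630.   -7.3 301.8] [np.float64(4.057797747406486), np.float64(4.057797747406463)]
bx+ [640.8 132.8 238.8] [np.float64(1.7593467156506233), np.float64(1.7593467156506628)]
bx- [586.6 106.8 239.1] [np.float64(1.4447550444743305), np.float64(1.4447550444743344)]
len 138.63077905616677 137.23964130657757 w 63.64428050521684 60.10990606277234
head top [636.3  62.8 270.4]
dir [  45.3 -114.    63. ] tilt 0.4747333720957178 yaw of -y from -Y 0.37833904437093835
```

```bash
cat >> h.py <<'E'
from scipy.spatial.transform import Rotation as R
u=np.array([np.sin(.38),-np.cos(.38),0]); fx=np.array([np.cos(.38),np.sin(.38),0]); Hg=np.array([577,212,175.])
def head(r,t,h=10,x=0): # point at r along the arm, h above centre line, tilt t
    up=np.array([0,0,1.]); return Hg+(r*np.cos(t)-h*np.sin(t))*u+(r*np.sin(t)+h*np.cos(t))*up+x*fx
def axes(zt,xt): # tool rotation with z=zt, x near xt
    z=np.array(zt,float);z/=np.linalg.norm(z);x=np.array(xt,float);x-=z*(x@z);x/=np.linalg.norm(x)
    return R.from_matrix(np.c_[x,np.cross(z,x),z])
def go(p,Rt=None):
    o=ctrl.get_obs(); R0=R.from_rotvec(o["tool_rot"])
    s=R0.inv().apply(np.array(p)-o["eef_pos"])/60
    a=(R0.inv()*Rt).as_rotvec()/np.radians(5) if Rt is not None else None
    print("shift",s.round(3),"turn",None if a is None else a.round(2))
E
python3 - <<'E'
from h import *
np.set_printoptions(precision=3,suppress=True)
print(R.from_rotvec(ctrl.get_obs()["tool_rot"]).as_matrix())
for r in (185,210): print(head(r,.475),head(r,0))
p=head(205,.475)+[0,0,45]; print(p)
go(p,axes([0,0,-1],fx))
E
```

```text
[[ 0.928  0.374 -0.   ]
 [ 0.374 -0.928  0.002]
 [ 0.    -0.002 -1.   ]]
[636.327  63.464 268.501] [645.62   40.197 185.   ]
[644.574  42.818 279.934] [654.893  16.98  185.   ]
[642.924  46.947 322.647]
shift [10.231 -6.302 -1.953] turn [-0.02 -0.    0.03]
```

Call:
{"name": "arm_command", "arguments": {
  "increments": [
    [[0.2, -0.1, -0.9], [0, 0, 0], 1],
    [[0.9, -0.5, -1.4], [0, 0, 0], 1],
    [[1.7, -1.0, -1.8], [0, 0, 0], 1],
    [[2.5, -1.5, -2], [0, 0, 0], 1],
    [[3.3, -2.0, -2], [0, 0, 0], 1]
  ]
}}

```text
time_s: 0.72
eef_pos: [354.7, -347.0, 326.4]
tool_rot: [3.083, 0.596, 0.002]
wrist_force: [0.8, -0.6, 0.5]
grip_width: 47.3
```

Call:
{"name": "arm_command", "arguments": {
  "increments": [
    [[0.85, -0.52, 0], [0, 0, 0], 1],
    [[1.7, -1.05, 0], [0, 0, 0], 1],
    [[2.55, -1.57, 0], [0, 0, 0], 1],
    [[3.4, -2.1, 0], [0, 0, 0], 1],
    [[4.2, -2.6, 0], [0, 0, 0], 1]
  ]
}}

```text
time_s: 1.35
eef_pos: [529.9, -107.4, 325.1]
tool_rot: [-3.084, -0.598, 0.001]
wrist_force: [0.4, -0.8, 0.5]
grip_width: 0.4
```

```bash
python3 - <<'E'
from h import *
go(head(205,.475)+[0,0,45],axes([0,0,-1],fx)); o=ctrl.get_obs(); print(o["time_s"],o["eef_pos"],o["grip_width"])
E
```

```text
shift [ 2.71  -1.682  0.04 ] turn [-0.    0.01  0.04]
1.35 [ 529.86286687 -107.40693973  325.10969718] 0.3876839463772113
```

Call:
{"name": "arm_command", "arguments": {
  "increments": [
    [[0.85, -0.53, 0], [0, 0, 0], 1],
    [[1.7, -1.05, 0], [0, 0, 0], 1],
    [[2.5, -1.55, 0], [0, 0, 0], 1],
    [[2.7, -1.68, 0], [0, 0, 0], 1],
    [[2.7, -1.68, 0], [0, 0, 0], 1]
  ]
}}

```text
time_s: 1.98
eef_pos: [641.6, 45.0, 324.5]
tool_rot: [3.083, 0.599, -0.003]
wrist_force: [-0.5, -1.1, -0.0]
grip_width: 0.6
```

```bash
python3 - <<'E'
from h import *
import cv2
o=ctrl.get_obs(); print(o["eef_pos"],o["wrist_force"])
a=imaging.camera("scene")[150:290,280:440]; cv2.imwrite("pics/s1.png",cv2.resize(a,None,fx=4,fy=4,interpolation=2))
go(head(205,0)+[0,0,0])
E
```

```text
[641.58546868  44.96598004 324.5118901 ] [-0.49986167 -1.07113247 -0.03770541]
shift [0.049 0.418 2.334] turn None
```

View pics/s1.png

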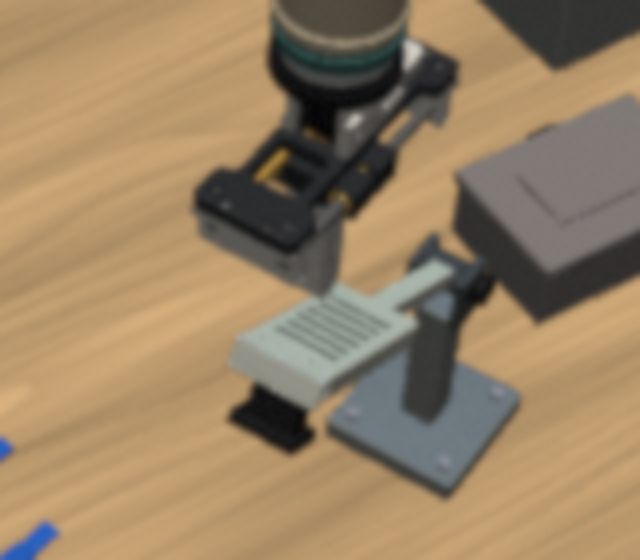

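The shut fingers are above the head's outer half (tip near (335,290) in the crop). I'll go down now.

Call:
{"name": "arm_command", "arguments": {
  "increments": [
    [[0, 0, 0.35], [0, 0, 0], 1],
    [[0, 0, 0.6], [0, 0, 0], 1],
    [[0, 0.02, 0.7], [0, 0, 0], 1],
    [[0.0, 0.05, 0.8], [0, 0, 0], 1],
    [[0.0, 0.08, 0.9], [0, 0, 0], 1]
  ]
}}

```text
time_s: 2.65
eef_pos: [643.5, 38.9, 273.3]
tool_rot: [3.082, 0.596, 0.003]
wrist_force: [-0.6, -0.7, 6.0]
grip_width: 0.6
```

Call:
{"name": "arm_command", "arguments": {
  "increments": [
    [[0, 0.05, 0.15], [0, 0, 0], 1],
    [[0, 0.1, 0.3], [0, 0, 0], 1],
    [[0, 0.14, 0.45], [0, 0, 0], 1],
    [[0, 0.18, 0.6], [0, 0, 0], 1],
    [[0.0, 0.22, 0.75], [0, 0, 0], 1]
  ]
}}

```text
time_s: 3.28
eef_pos: [650.1, 25.8, 228.7]
tool_rot: [3.08, 0.596, 0.008]
wrist_force: [-0.2, -2.5, 5.8]
grip_width: 0.5
```

Call:
{"name": "arm_command", "arguments": {
  "increments": [
    [[0, 0.04, 0.15], [0, 0, 0], 1],
    [[0, 0.07, 0.3], [0, 0, 0], 1],
    [[0, 0.09, 0.45], [0, 0, 0], 1],
    [[0, 0.1, 0.58], [0, 0, 0], 1],
    [[0.0, 0.1, 0.62], [0, 0, 0], 1]
  ]
}}

```text
time_s: 3.9
eef_pos: [652.2, 20.6, 190.6]
tool_rot: [3.081, 0.596, 0.006]
wrist_force: [0.8, -2.7, 4.9]
grip_width: 0.3
```

```bash
python3 - <<'E'
from h import *
import cv2
a=imaging.camera("scene")[150:290,280:440]; cv2.imwrite("pics/s2.png",cv2.resize(a,None,fx=4,fy=4,interpolation=2))
go(head(205,0)+[0,0,0])
E
```

```text
shift [ 0.02  -0.005  0.088] turn None
```

View pics/s2.png

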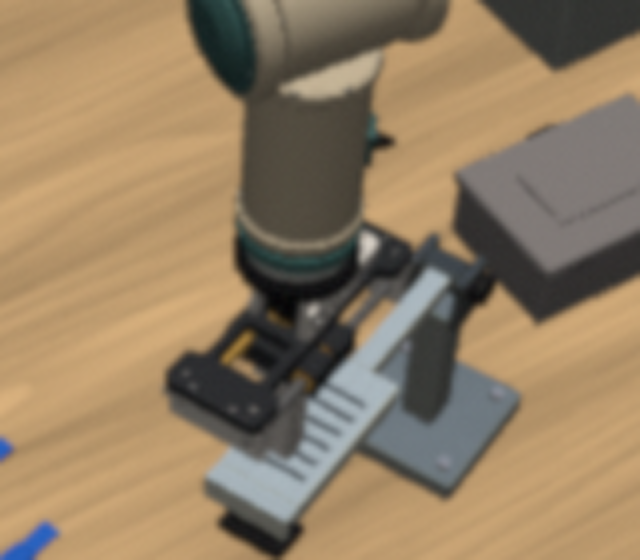

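The head is nearly level, with the fingertips on its top near (290,450). It needs the last 5.6 mm.

Call:
{"name": "arm_command", "arguments": {
  "increments": [
    [[0, 0, 0.04], [0, 0, 0], 1],
    [[0, 0, 0.08], [0, 0, 0], 1],
    [[0, 0, 0.09], [0, 0, 0], 1],
    [[0, 0, 0.09], [0, 0, 0], 1]
  ]
}}

```text
time_s: 4.45
eef_pos: [651.1, 22.6, 184.0]
tool_rot: [3.084, 0.598, 0.001]
wrist_force: [2.2, -2.2, 4.8]
grip_width: 0.5
```

Call:
{"name": "arm_command", "arguments": {
  "increments": [
    [[0, 0, -0.3], [0, 0, 0], 1],
    [[0, 0, -1], [0, 0, 0], 1],
    [[-0.8, 0.2, -2], [0, 0, 0], 1],
    [[-1.8, 0.2, -2.2], [0, 0, 0], 1],
    [[-2.6, 0.2, -2.2], [0, 0, 0], 1]
  ]
}}

```text
time_s: 5.08
eef_pos: [508.6, -45.9, 316.0]
tool_rot: [-3.081, -0.599, 0.001]
wrist_force: [0.1, 0.3, 0.2]
grip_width: 0.6
```

```bash
python3 - <<'E'
from h import *
import cv2
o=ctrl.get_obs(); print(o["eef_pos"],o["wrist_force"],o["q"])
i=imaging.camera("scene"); cv2.imwrite("pics/s3f.png",i); a=i[190:310,310:430]; cv2.imwrite("pics/s3.png",cv2.resize(a,None,fx=5,fy=5,interpolation=2))
i=imaging.camera("top"); a=i[135:285,185:345]; cv2.imwrite("pics/t3.png",cv2.resize(a,None,fx=4,fy=4,interpolation=2))
E
```

```text
[508.60000453 -45.88350404 315.97985934] [0.08098485 0.29764373 0.18703055] [-0.22808463  0.13479036  1.42194983  0.00232004  1.58671068  0.9586089 ]
```

View pics/s3.png

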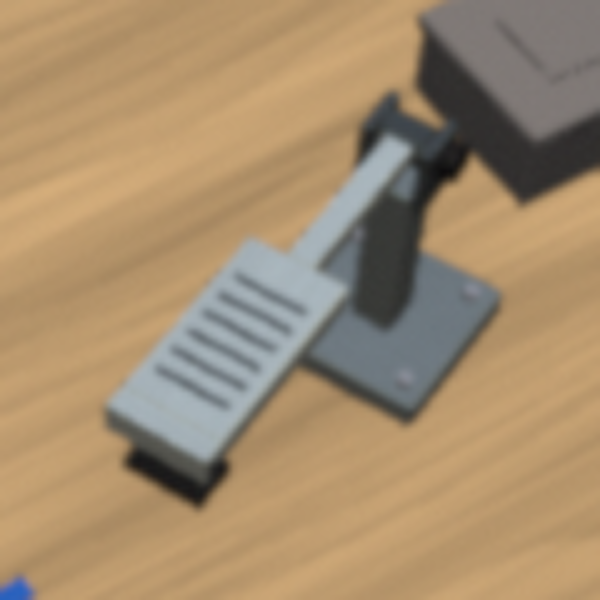

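View pics/t3.png

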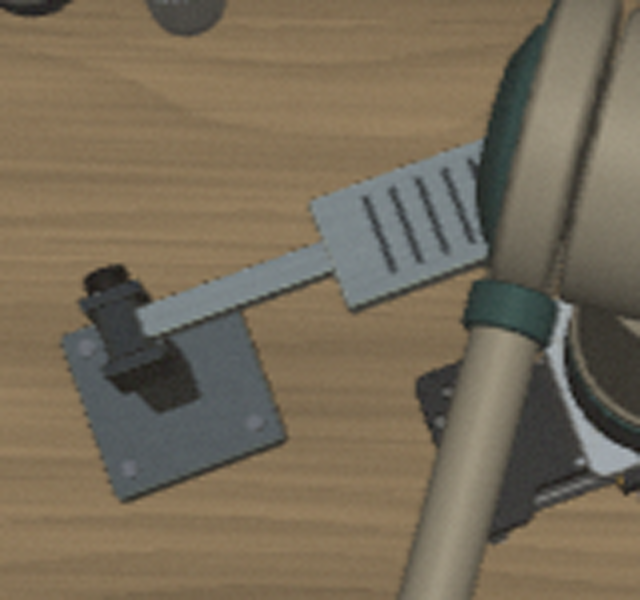

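The head now looks level: its top corners in the scene crop are (108,412), (208,467), (347,291) and (250,238). Next I'll cast them onto z=185 and check the radii.

```bash
python3 - <<'E'
from h import *
np.set_printoptions(precision=1,suppress=True)
S=lambda u,v:(310+u/5-.4,190+v/5-.4)
for k,s in dict(fm=(108,410),fp=(208,467),bp=(347,291),bm=(250,238)).items():
    for z in (185,):
        p=plane("scene",S(*s),z); q=p-Hg; print(k,p,"r",q@u,"x",q@fx)
T=lambda u,v:(185+u/4-.4,135+v/4-.4)
for k,s in dict(bp=(311,203),bm=(350,308)).items():
    p=plane("top",T(*s),185);q=p-Hg; print("top",k,p,"r",q@u,"x",q@fx)
t0,R0=ctrl.get_obs()["eef_pos"],None
d=fx*np.sqrt(.5)-[0,0,np.sqrt(.5)]
Rt=axes(d,fx)
# flank: contact of finger upper side (8mm from centre line)
up=(fx+[0,0,1])/np.sqrt(2)
sw=head(231,0,-52); print("switch",sw)
edge=sw-25*fx
s=12; tcp=edge-8*up+s*d; print("tcp contact at edge",tcp)
pre=tcp-8*0*up-[0,0,12]-60*fx; print("pre",pre); go(pre,Rt)
E
```

```text
fm [648.2 -33.5 185. ] r 254.35984966906173 x -24.975930781624598
fp [705.2  -9.8 185. ] r 253.5505836162222 x 36.808748359535116
bp [650.1 117.5 185. ] r 114.83524519441222 x 32.837210708315794
bm [592.4  94.5 185. ] r 114.82787989009329 x -29.24073053784978
top bp [646.3 116.6 185. ] r 114.3391434932162 x 29.00332340646141
top bm [589.4  93.4 185. ] r 114.70674781177732 x -32.45966844259517
switch [662.7  -2.5 123. ]
tcp contact at edge [642.1 -10.7 108.9]
pre [586.4 -33.   96.9]
shift [1.4 0.3 3.6] turn [-0.1  9.1 -0. ]
```

Call:
{"name": "arm_command", "arguments": {
  "increments": [
    [[0, 0.1, 0.2], [0, 2, 0], 1],
    [[0, 0.1, 0.4], [0, 4, 0], 1],
    [[0, 0.2, 0.6], [0, 6, 0], 1],
    [[0, 0.3, 0.8], [0, 8, 0], 1],
    [[0, 0.3, 1], [0, 9.1, 0], 1]
  ]
}}

```text
time_s: 5.8
eef_pos: [516.9, -62.7, 255.3]
tool_rot: [-2.714, -0.523, -1.146]
wrist_force: [0.5, 1.7, -0.4]
grip_width: 0.7
```

```bash
cat >> h.py <<'E'
D=fx*np.sqrt(.5)-np.array([0,0,np.sqrt(.5)]); UP=(fx+[0,0,1])/np.sqrt(2)
edge=head(231,0,-52)-25*fx
def tcp(s=20,dz=0,dx=0): return edge-8*UP+s*D+[0,0,dz]+dx*fx
E
python3 - <<'E'
from h import *
np.set_printoptions(precision=1,suppress=True)
o=ctrl.get_obs(); print(o["eef_pos"],o["wrist_force"],o["q"])
print(tcp()); go(tcp(dz=-14,dx=-60),axes(D,fx)); go(tcp(dz=-14))
E
```

```text
[516.9 -62.7 255.3] [ 0.5  1.7 -0.4] [-0.8 -0.1  2.1  0.9  1.  -0.1]
[647.3  -8.6 103.2]
shift [-1.  -0.   2.9] turn [-0.  -0.2 -0. ]
shift [-0.3 -0.   3.6] turn None
```

Call:
{"name": "arm_command", "arguments": {
  "increments": [
    [[-0.3, 0, 0.7], [0, 0, 0], 1],
    [[-0.6, 0, 1.5], [0, -0.2, 0], 1],
    [[-0.8, 0, 2.3], [0, -0.2, 0], 1],
    [[-1, 0, 2.9], [0, -0.2, 0], 1],
    [[-1, 0, 2.9], [0, -0.2, 0], 1]
  ]
}}

```text
time_s: 6.42
eef_pos: [592.3, -30.5, 87.6]
tool_rot: [-2.727, -0.525, -1.107]
wrist_force: [0.0, -0.2, -0.2]
grip_width: 0.4
```

```bash
python3 - <<'E'
from h import *
import cv2
np.set_printoptions(precision=2,suppress=True)
o=ctrl.get_obs(); print(o["eef_pos"],o["wrist_force"],o["q"])
go(tcp(dz=-14),axes(D,fx))
i=imaging.camera("scene"); a=i[150:300,290:450]; cv2.imwrite("pics/s4.png",cv2.resize(a,None,fx=4,fy=4,interpolation=2))
i=imaging.camera("wrist"); cv2.imwrite("pics/w4.png",i)
E
```

```text
[592.25 -30.46  87.63] [ 0.03 -0.16 -0.22] [-0.57  0.26  2.26  1.41  0.62 -0.59]
shift [0.72 0.01 0.67] turn [-0.1   0.14 -0.04]
```

View pics/s4.png

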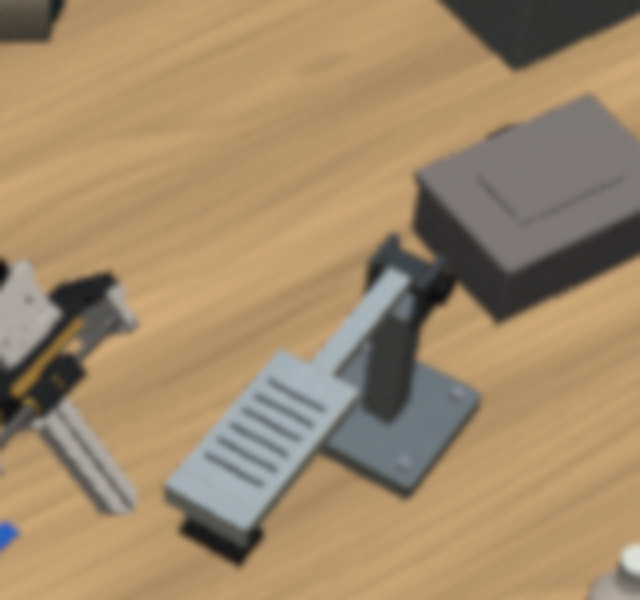

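View pics/w4.png

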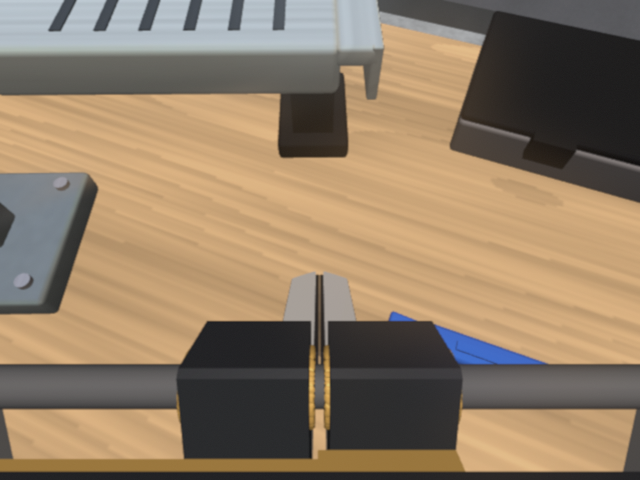

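The wrist view shows the paddle's near lower edge from (281,156) to (347,156), in line with the fingertips (column 318). I'll cast that edge onto z=123.

```bash
python3 - <<'E'
from h import *
np.set_printoptions(precision=1,suppress=True)
i=imaging.camera_info("wrist")
for n,uv,z in (("pl",(280,156),123),("pr",(347,156),123),("headfront lower",(378,98),163),("hd bottom edge",(200,94),165)):
    p=plane("wrist",uv,z,i); q=p-Hg; print(n,p,"r",q@u,"x",q@fx)
E
```

```text
pl [637.3   5.7 123. ] r 213.91971245702547 x -20.503335315932432
pr [649.1 -23.4 123. ] r 245.34227429603825 x -20.399883629758023
headfront lower [645.8 -34.5 163. ] r 254.46944702952803 x -27.569927778047315
hd bottom edge [620.8  26.9 165. ] r 188.12373564460458 x -27.93529993429587
```

Call:
{"name": "arm_command", "arguments": {
  "increments": [
    [[0.25, 0, 0.25], [0, 0.1, 0], 1],
    [[0.5, 0, 0.5], [0, 0.1, 0], 1],
    [[0.75, 0, 0.72], [0, 0.1, 0], 1],
    [[0.75, 0, 0.72], [0, 0.1, 0], 1]
  ]
}}

```text
time_s: 7.02
eef_pos: [652.4, -9.8, 94.4]
tool_rot: [-2.723, -0.53, -1.134]
wrist_force: [0.3, -0.1, -0.9]
grip_width: 0.4
```

```bash
python3 - <<'E'
from h import *
import cv2
np.set_printoptions(precision=2,suppress=True)
o=ctrl.get_obs(); print(o["eef_pos"],o["wrist_force"])
go(tcp(dx=4),axes(D,fx))
i=imaging.camera("wrist"); cv2.imwrite("pics/w5.png",i)
E
```

```text
[652.4   -9.84  94.42] [ 0.32 -0.14 -0.89]
shift [ 0.1  -0.05 -0.11] turn [-0.01 -0.04  0.05]
```

View pics/w5.png

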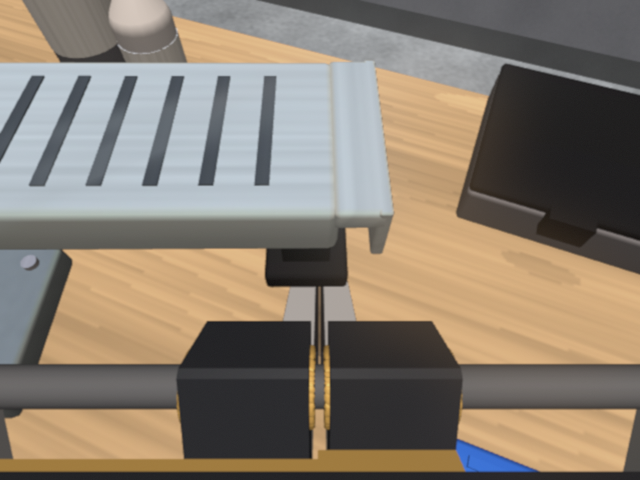

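The fingertips are under the paddle and about 3 mm right of its centre. I'll raise in small steps and watch the force.

Call:
{"name": "arm_command", "arguments": {
  "increments": [
    [[0.03, -0.07, -0.03], [0, 0, 0], 1],
    [[0.06, -0.07, -0.06], [0, 0, 0], 1],
    [[0.06, -0.07, -0.06], [0, 0, 0], 1]
  ]
}}

```text
time_s: 7.45
eef_pos: [649.4, -6.1, 97.4]
tool_rot: [-2.725, -0.528, -1.129]
wrist_force: [0.2, 0.1, -0.6]
grip_width: 0.5
```

Call:
{"name": "arm_command", "arguments": {
  "increments": [
    [[0.024, 0, -0.024], [0, 0, 0], 1],
    [[0.024, 0, -0.024], [0, 0, 0], 1]
  ]
}}

```text
time_s: 7.7
eef_pos: [649.4, -6.0, 98.7]
tool_rot: [-2.725, -0.528, -1.128]
wrist_force: [-1.1, -0.7, -0.1]
grip_width: 0.5
```

Call:
{"name": "arm_command", "arguments": {
  "increments": [
    [[0.024, 0, -0.024], [0, 0, 0], 1],
    [[0.024, 0, -0.024], [0, 0, 0], 1]
  ]
}}

```text
time_s: 7.95
eef_pos: [649.1, -6.0, 100.3]
tool_rot: [-2.726, -0.528, -1.127]
wrist_force: [-1.5, -1.2, -1.4]
grip_width: 0.6
```

Call:
{"name": "arm_command", "arguments": {
  "increments": [
    [[0.024, 0, -0.024], [0, 0, 0], 1],
    [[0.024, 0, -0.024], [0, 0, 0], 1]
  ]
}}

```text
time_s: 8.2
eef_pos: [649.2, -5.9, 102.6]
tool_rot: [-2.725, -0.528, -1.127]
wrist_force: [-2.3, -1.8, -2.8]
grip_width: 0.3
```

Call:
{"name": "arm_command", "arguments": {
  "increments": [
    [[0.024, 0, -0.024], [0, 0, 0], 1],
    [[0.024, 0, -0.024], [0, 0, 0], 1]
  ]
}}

```text
time_s: 8.45
eef_pos: [649.3, -5.9, 104.9]
tool_rot: [-2.725, -0.528, -1.128]
wrist_force: [-3.9, -2.3, -2.8]
grip_width: 0.5
```

Call:
{"name": "arm_command", "arguments": {
  "increments": [
    [[0.018, 0, -0.018], [0, 0, 0], 1],
    [[0.018, 0, -0.018], [0, 0, 0], 1]
  ]
}}

```text
time_s: 8.7
eef_pos: [649.3, -5.9, 106.5]
tool_rot: [-2.725, -0.528, -1.128]
wrist_force: [-4.9, -2.3, -2.1]
grip_width: 0.4
```

Call:
{"name": "arm_command", "arguments": {
  "increments": [
    [[0.012, 0, -0.012], [0, 0, 0], 1],
    [[0.012, 0, -0.012], [0, 0, 0], 1]
  ]
}}

```text
time_s: 8.95
eef_pos: [649.3, -5.9, 107.3]
tool_rot: [-2.725, -0.528, -1.128]
wrist_force: [-4.6, -2.9, -3.7]
grip_width: 0.4
```

```bash
python3 - <<'E'
from h import *
import cv2
i=imaging.camera("wrist"); cv2.imwrite("pics/w6.png",i)
o=ctrl.get_obs(); print(o["eef_pos"],o["wrist_force"])
E
```

```text
[649.32077273  -5.93056451 107.28545058] [-4.38789074 -2.60606297 -4.00817236]
```

View pics/w6.png

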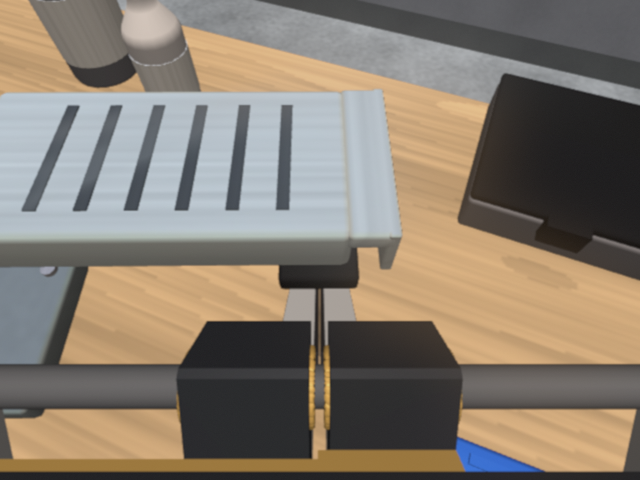

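The paddle is moving up: the gap from skirt to paddle bottom went from 33 to about 19 px. I'll continue in 1 mm steps until the force rises.

Call:
{"name": "arm_command", "arguments": {
  "increments": [
    [[0.012, 0, -0.012], [0, 0, 0], 1],
    [[0.012, 0, -0.012], [0, 0, 0], 1]
  ]
}}

```text
time_s: 9.25
eef_pos: [649.1, -5.9, 107.7]
tool_rot: [-2.726, -0.528, -1.126]
wrist_force: [-2.2, -1.9, -9.7]
grip_width: 0.5
```

Call:
{"name": "arm_command", "arguments": {
  "increments": [
    [[0.012, 0, -0.012], [0, 0, 0], 1],
    [[0.012, 0, -0.012], [0, 0, 0], 1]
  ]
}}

```text
time_s: 9.5
eef_pos: [649.2, -6.1, 109.0]
tool_rot: [-2.726, -0.528, -1.127]
wrist_force: [-1.9, -3.7, -10.3]
grip_width: 0.5
```

The force rose to 10 N, so the switch is at its stop. Backing out now.

Call:
{"name": "arm_command", "arguments": {
  "increments": [
    [[-0.08, 0, 0.08], [0, 0, 0], 1],
    [[-0.2, 0, 0.2], [0, 0, 0], 1],
    [[-0.5, 0, -0.2], [0, 0, 0], 1],
    [[-1, 0, -0.8], [0, 0, 0], 1],
    [[-1.3, 0, -1], [0, 0, 0], 1]
  ]
}}

```text
time_s: 10.12
eef_pos: [560.9, -42.6, 101.0]
tool_rot: [-2.72, -0.528, -1.141]
wrist_force: [0.1, -1.2, -0.5]
grip_width: 0.5
```

```bash
python3 - <<'E'
from h import *
import cv2
o=ctrl.get_obs(); print(o["eef_pos"],o["wrist_force"])
i=imaging.camera("wrist"); cv2.imwrite("pics/w7.png",i)
i=imaging.camera("scene"); a=i[190:310,310:430]; cv2.imwrite("pics/s7.png",cv2.resize(a,None,fx=5,fy=5,interpolation=2))
E
```

```text
[560.9038945  -42.6006724  100.96706481] [ 0.05925486 -1.21576266 -0.54659151]
```

View pics/w7.png

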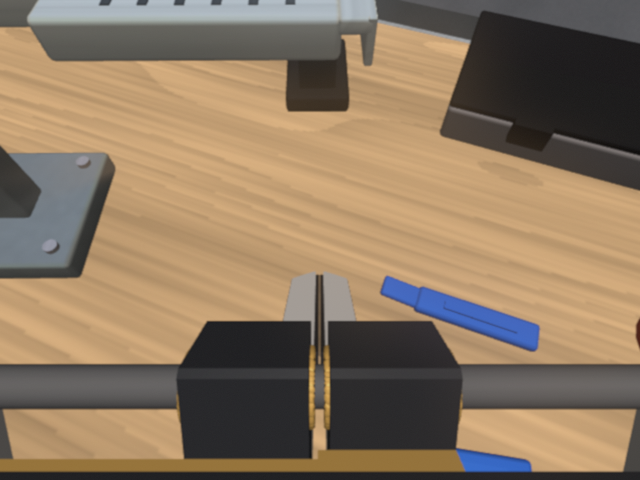

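View pics/s7.png

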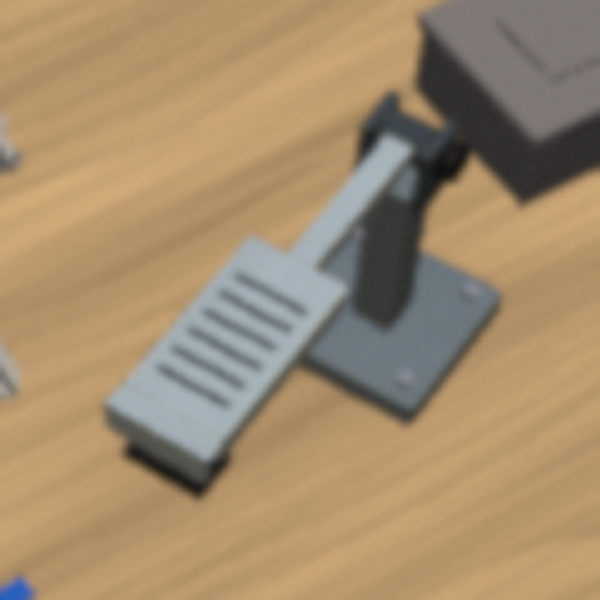

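The scene crop shows the head corners unmoved at (108,410) and (208,466), and the paddle's low corner up by 10 crop px (2 px). I'll measure paddle height and level in the wrist view.

```bash
python3 - <<'E'
from h import *
import cv2
np.set_printoptions(precision=2,suppress=True)
i=imaging.camera_info("wrist")
def onx(uv,x):
    o,d=ray("wrist",uv,i); t=(x-(o-Hg)@fx)/(d@fx); p=o+t*d; return (p-Hg)@u,p[2]
for uv in((286,109),(348,109)): print("paddle",onx(uv,-20.4))
for uv in((60,60),(330,60)): print("head edge",onx(uv,-27.8))
a=imaging.camera("scene").astype(int); b=cv2.imread("pics/s3f.png").astype(int)
d=abs(a-b).sum(2)>40; ys,xs=np.nonzero(d[190:310,345:430]); print(len(ys), (xs.min()+345,xs.max()+345,ys.min()+190,ys.max()+190) if len(ys) else None)
g=lambda im:np.float32(im[215:290,325:385].mean(2))
print(cv2.phaseCorrelate(g(b)[:55],g(a)[:55],cv2.createHanningWindow((60,55),cv2.CV_32F)))
E
```

```text
paddle (np.float64(212.97467101989065), np.float64(129.843201308437))
paddle (np.float64(245.1610978745199), np.float64(129.956673358073))
head edge (np.float64(116.14838184043252), np.float64(163.2287204159895))
head edge (np.float64(234.9016047023571), np.float64(163.60520495938374))
88 (np.int64(345), np.int64(386), np.int64(218), np.int64(292))
((0.012663509105539816, -0.31136163886231216), 0.9391760075092316)
```

```bash
python3 - <<'E'
from workcell import ctrl
o=ctrl.get_obs(); print(o["time_s"],o["wrist_force"],o["joint_vel"].round(3))
print(ctrl.sign_off())
E
```

```text
10.275 [ 0.08391258 -0.45658598 -0.54033938] [ 0.025  0.016 -0.019 -0.005 -0.016  0.005]
the job is handed in; nothing more can be done
None
```

The lamp arm is level and the switch is fully up; I handed the job in at 10.3 s with the robot touching nothing.

**Arm:** I pressed the head down with shut fingers until the fingertips reached z = 184 mm (level is 185 mm), then let go. Afterwards, the head's edges measured on the z = 185 mm plane were at their expected distances from the hinge, within about 1.5 mm.

**Switch:** I pushed the paddle up from below with the fingers leaning 45 degrees, from the head's robot side. The force rose from about 4 N to 10 N at the stop, so I backed out.

**Last checks:**
- **Paddle height:** it sits 33.5 mm below the head's underside, where 34 mm is fully up.
- **Level:** the head's lower edge slopes about 0.003 rad in the wrist view. The scene picture shows the head rose about 0.3 px (roughly 1 mm) during the push, which about cancels the 1 mm I had pressed it too low.
- **Disagreement:** the wrist view put the lamp about 4 mm further along the foot's x axis than my first estimate. I corrected for this before going under the paddle.
- **Bystanders:** I never went near them, but I did not re-measure their positions at the end.

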